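# Pop a medicine cassette and stop it on the chute

## Robot

A 6-joint arm with a two-finger parallel gripper is mounted at the origin on the work surface. World frame = base frame: x ahead of the robot, y to its left, z up, the work surface at z = 0. Lengths are in mm, angles in rad, forces in N, time in s.
With the tool pointing down it reaches from about 250 to 850 mm from the base axis. Payload 12.5 kg.
Tool frame: the origin (TCP) lies midway between the tips of the shut fingers; the grasp point (between the pads) lies 19 mm behind it (grip_point_offset is the distance from the TCP to the grasp point, in mm); z points along the fingers, y is the direction in which the jaws open and shut (so a half turn about z gives the same grasp; the last joint's range is limited). The gripper opens to 93 mm and grips with 3 to 60 N. Pads are 15 mm wide; open, the fingers measure 128 mm over their backs; the gripper's body (75 mm by 188 mm) begins 65 mm behind the grasp point.
Start: joints at [1.178, 0.351, 1.652, -0, 1.139, -0.085], TCP at [166.598, 524.146, 218.633] pointing down, gripper open.
Joint ranges: [-2.75, 2.75], [-0.79, 2.1], [0.01, 2.65], [-1.57, 4.71], [0.07, 3.14], [-2.87, 2.87]. Speed limits (rad/s): [2.22, 2.22, 2.79, 3.14, 3.14, 3.14].

## Interface

Orientations are given as a 3x3 rotation matrix whose columns are the frame's x, y, z axes.
In Python, from plant import * gives the robot as it stands.
- The arm moves only by the tool move_arm, never from a script. Its argument "increments" is a list of rows, each a list of 7 numbers: the shift along the tool's x, y, z in m, then the turn, a rotation vector about the tool's x, y, z in degrees, then the gripper command: -1 is fully open, 1 is shut, values between are in proportion. In form: [[tx, ty, tz, rx, ry, rz, grip], ...]. A call has 1 to 10 rows; each row is the pose to reach, as a shift and turn from the pose commanded when the call began, along the tool's axes at that moment; what a row does not reach only later rows make up. A row lasts 1/10 s, in which the tool goes at most 50 mm and 8.59 degrees, less where a joint would pass 70% of its speed; a pose out of reach is approached as far as the arm can. A call with a gripper value outside its range is refused whole. The fingers move at their own pace and stop on an object; the grip force is fixed at half the most. Time passes only in rows, so rows that repeat a pose let the fingers close. It gives the time, the measured TCP pose, the force and the opening at its end, in the units of the state.
- sense(): the state, without advancing time (a new reading comes with each control period).
- capture(name): name is "side" or "top"; returns the picture (384x512x3 uint8, red, green, blue); there is no depth.
- camera_params(name): a dict with "fx", "fy", "cx", "cy" (pixels), "origin" and "attitude" of the camera in the world. Camera axes: x right, y down, z forward; pixel columns grow to the right and rows downward; lengths in mm; the calibration is good to about 2 mm. A picture is of the moment at which its call begins. camera_params takes no time and is no camera call.
- sign_off(): hands the job in, once; it reports no verdict.
The state is a dict: "t": time; "joints": joint angles; "qvel": joint speeds; "joint_efforts": joint torques, N m; "position": TCP position; "tool_rot": TCP orientation; "ft_force": force on the tool from outside, world axes, zero at the start; "wrist_torque": the same for the moment, N m; "opening": finger opening in mm.
Only numpy, scipy, OpenCV 4.12 (cv2) and the standard library are available. Lean on these libraries where they do the work, as an engineer would, in place of code of your own. Each camera call takes 0.05 s, during which the arm holds its last target. There are 200 camera calls.

## Task

With one fingertip press the eject key beside the sloping dock and keep it held down, so that the spring pops the medicine cassette out of its parked place, and with the other finger stop the cassette on the chute before it slides off the low end. Do not grip or lift the cassette and leave the bottle, carton and stock bin where they stand. The program finishes while holding: one finger still keeping the key down, the other finger still holding back the cassette, which rests still on the chute at least 2 cm out of its parked place.

Things in the scene. Friction and masses are not known exactly. Their poses are not given: they have to be found in the camera images.
- chute_mark (a point): Middle of the chute floor under the front edge of the parked cassette, 50 mm above the counter. Axes: -x runs down the slope to the open low end, +y across to the eject key's side, z square to the chute floor. The chute is a smooth bare-metal channel falling 12 degrees, 50 mm wide inside; edges 14 mm high at -y, 4 mm at +y. Slippery: a loose cassette does not stay on it by itself.
- chute_end (a point): Middle of the chute floor at its open low end, 130 mm down the slope from chute_mark, about 23 mm above the counter. Axes as chute_mark.
- dock: Grey dock fixed to the counter that carries the chute and the key; base 260 by 125 by 10 mm. Origin on the counter right under chute_mark; -x is the level heading of the low end, +y the key's side. At its high end, 95 to 120 mm uphill of chute_mark, a grey spring housing stands 36 mm above the chute floor.
- eject_key (a joint): How far the eject key is pressed, in m: 0 up, 0.012 fully down (square to the chute). Spring: about 2 N at the top, 4.5 N fully down. From about 0.008 its steel tooth clears the cassette's ear and the ejector spring fires the cassette down the chute at once (up to about 0.7 m/s), so a finger must already stand in the channel.
- eject_key_top (a point): Centre of the key's top face: a white block, 42 mm along the chute by 34 mm across, 18 mm proud of its grey housing beside the chute. Seen from chute_mark: x -27, y +59, z +30 mm when up, z +18 fully down; a fingertip level with that, 65 mm away over the chute, hangs 20 to 25 mm above the chute floor, well below the cassette's top. Axes as chute_mark.
- cassette: Closed blue box with white front label, 70 long (x), 48 wide, 45 mm high, 0.2-0.33 kg. Origin: centre of its underside; -x is its front, facing downhill. A small ear stands 10 mm out of its +y side near the front, against the key's tooth while parked. Parked, its origin is 35 mm uphill of chute_mark. A spring plate pushes it from behind with 3 N over the first 18 mm.
- pill_bottle: Bystander: amber pill jar with white cap, 44 mm in diameter, 75 mm high, on the counter beside the dock; origin at the centre of its underside.
- carton: Bystander: white medicine carton with a green band, 85 by 36 by 50 mm high, on the counter beside the dock; origin at the centre of its underside.
- stock_bin: Bystander: open blue stock bin with a white front, 120 by 85 by 65 mm high, on the counter beside the dock; origin at the centre of its underside.
There are look-alikes about, which are no part of the job. What is shaped like the cassette but turquoise or yellow is not meant.

How it is judged:
By the outcome, as a careful person would: the job done as asked, in the order asked, and still so for the second after the job is handed in, while the arm keeps its last pose, push and grip.
It also fails if it takes over 29 s, if anything falls off the work surface, if the arm or the gripper's body presses on something with over 40 N, if the wrist force passes 120 N, or if a joint passes its speed limit or range.

## Working session

There is one attempt and no reset: what is moved stays moved. The work goes in short steps, Python scripts to look and compute and a tool call to move; the robot and the scene stay as the last step left them, time stands still between calls to the robot, and variables do not carry over. Pictures are saved under pics/ and viewed, about 8 in all and at most 12, crops included, and the job is handed in when it is done.

Besides the shell and the picture viewer there is one more tool, called after ">>>" as name([rows], argument=value, ...), one row to a line, values as JSON. move_arm: Moves the arm, as the interface text tells. Its arguments: {"type":"object","properties":{"increments":{"type":"array"}},"required":["increments"]}

```bash
mkdir -p pics; python3 - <<'E'
from plant import *
import cv2
for n in("side","top"):
    cv2.imwrite(f"pics/{n}0.png",cv2.cvtColor(capture(n),cv2.COLOR_RGB2BGR)); print(n,camera_params(n))
s=sense();print(s["t"],s["position"],s["tool_rot"],s["opening"],s["ft_force"])
E
```

```text
side {'fx': 362.2737226008279, 'fy': 362.2737226008279, 'cx': 259.55089942978987, 'cy': 197.21904071219942, 'origin': array([ 495.97044547, -402.14390887,  599.96384078]), 'attitude': array([[ 0.99892401, -0.03820391,  0.02629227],
       [-0.04605818, -0.75086961,  0.65884253],
       [-0.00542829, -0.65934459, -0.75182128]])}
top {'fx': 469.22009395238996, 'fy': 469.22009395238996, 'cx': 245.7434363332608, 'cy': 196.0013358240339, 'origin': array([ 380.46239606,   23.07727698, 1154.83836157]), 'attitude': array([[ 0.02318585, -0.99249503,  0.12006677],
       [-0.99963993, -0.02139334,  0.01619702],
       [-0.01350683, -0.12039908, -0.99263368]])}
0.1 [166.49490647 523.88306979 218.16710095] [[-9.53022797e-01  3.02898375e-01 -3.50101388e-04]
 [ 3.02898573e-01  9.53022332e-01 -9.42848122e-04]
 [ 4.80672771e-05 -1.00460097e-03 -9.99999494e-01]] 93.12309076946032 [-0.20907776 -1.01554907 -0.44809449]
```

View pics/side0.png

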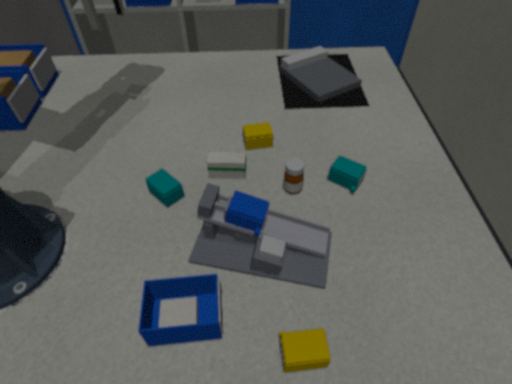

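View pics/top0.png

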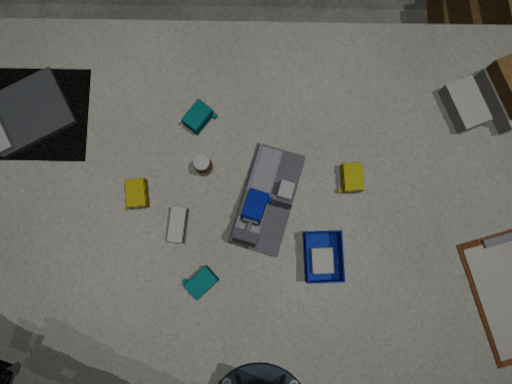

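Side shows the dock at about (262,240), with the blue cassette at (247,212) and the key at (268,253). Top shows the cassette at (255,206), the key at (286,190) and the low end at (268,148). The other same-shaped boxes are turquoise (top 199,116; 202,282) and yellow (top 137,193; 351,177), so they're decoys. Only the blue one sits on the dock. I'll enlarge the dock to confirm this and read the corners.

```bash
python3 - <<'E'
import cv2,numpy as np
a=cv2.imread("pics/top0.png")[135:265,220:315]; b=cv2.imread("pics/side0.png")[175:295,185:340]
a=cv2.resize(a,None,fx=4,fy=4,interpolation=cv2.INTER_CUBIC)
b=cv2.resize(b,None,fx=2.6,fy=2.6,interpolation=cv2.INTER_CUBIC)
c=np.zeros((520,790,3),np.uint8); c[:520,:380]=a; c[:b.shape[0],384:384+b.shape[1]]=b[:,:406]
cv2.imwrite("pics/crop.png",c)
E
```

```text
(no output)
```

View pics/crop.png

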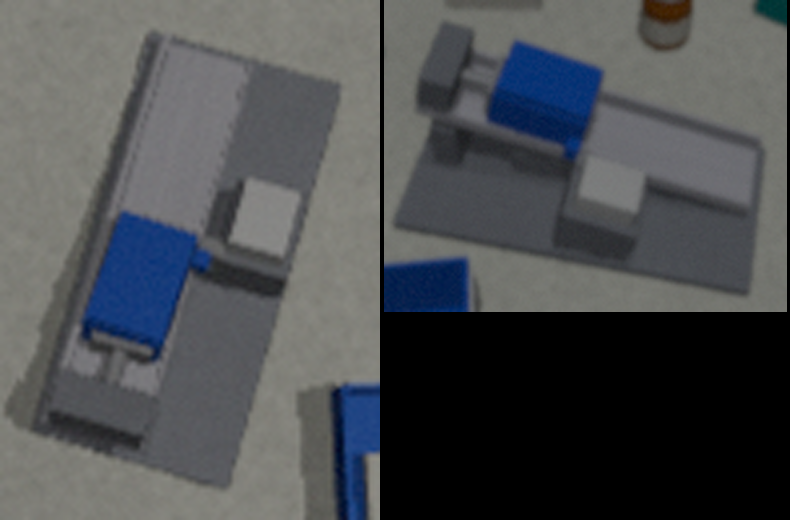

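The crop confirms it: the blue box with its ear next to the white key, on the dock, is the cassette. The pure blue object at lower right is the bin. Next I'll fit the dock frame from the key and cassette-top blobs in the top view, then cross-check with the side view.

```bash
cat >h.py <<'E'
from plant import *
import numpy as np,cv2
from scipy.spatial.transform import Rotation as R
def ray(n,uv,z):
    c=camera_params(n);d=c["attitude"]@np.array([(uv[0]-c["cx"])/c["fx"],(uv[1]-c["cy"])/c["fy"],1]);o=c["origin"]
    return o+d*(z-o[2])/d[2]
def frame(yaw): # yaw of level uphill direction
    u=np.array([np.cos(yaw),np.sin(yaw),0]);z=np.array([0,0,1.]);s,c=np.sin(np.radians(12)),np.cos(np.radians(12))
    return np.column_stack([c*u+s*z,np.cross(z,u),c*z-s*u])
def proj(n,P):
    c=camera_params(n);q=c["attitude"].T@(P-c["origin"]);return np.array([c["fx"]*q[0]/q[2]+c["cx"],c["fy"]*q[1]/q[2]+c["cy"]])
E
python3 - <<'E'
from h import *
from scipy.optimize import least_squares
T=cv2.imread("pics/top0.png");S=cv2.imread("pics/side0.png")
def blob(im,box,f):
    x0,y0,x1,y1=box;h=cv2.cvtColor(im,cv2.COLOR_BGR2HSV)[y0:y1,x0:x1].astype(int)
    n,l,st,ce=cv2.connectedComponentsWithStats(f(h).astype(np.uint8),connectivity=4)
    i=1+st[1:,4].argmax();return ce[i]+[x0,y0],st[i]
w=lambda h:(h[...,1]<45)&(h[...,2]>155)
kt=blob(T,(272,172,300,205),w);ks=blob(S,(248,228,292,256),w)
print(kt,ks)
# base bottom-plate edge points, z=10 (crop reads)
A=ray("top",(220+340/4,135+85/4),10);B=ray("top",(220+228/4,135+487/4),10);D=ray("top",(220+38/4,135+430/4),10)
print("base",A,B,D,np.linalg.norm(A-B),np.linalg.norm(B-D))
yaw=np.arctan2(*(B-A)[1::-1])
# cassette top corners in top/side crops
ct=np.array([(125,213),(197,237),(153,348),(85,328)])/4+[220,135]
cs=np.array([(514-384,43),(602-384,70),(584-384,126),(497-384,95)])/2.6+[185,175]
kT=ray("top",kt[0],73.7);kS=ray("side",ks[0],73.7);cT=ray("top",ct.mean(0),101.3);cS=ray("side",cs.mean(0),101.3)
print("key",kT,kS,"cass",cT,cS,"yaw",yaw)
k=(kT+kS)/2;c=(cT+cS)/2;v=(k-c)[:2]
y2=np.arctan2(v[1],v[0])-np.arctan2(59,-57.5);print("dist",np.hypot(*v),np.hypot(57.5,59),"yaw2",(y2+np.pi)%(2*np.pi)-np.pi)
for Y in (yaw,y2):
    F=frame(Y);print("C from key",k-F@[-27,59,30],"from cass",c-F@[35,0,45])
E
```

```text
Traceback (most recent call last):
ValueError: attempt to get argmax of an empty sequence
```

```bash
python3 - <<'E'
from h import *
T=cv2.imread("pics/top0.png");S=cv2.imread("pics/side0.png")
def blob(im,box,px):
    x0,y0,x1,y1=box;g=cv2.cvtColor(im,cv2.COLOR_BGR2GRAY)[y0:y1,x0:x1];v=int(g[px[1]-y0-2:px[1]-y0+3,px[0]-x0-2:px[0]-x0+3].mean())
    n,l,st,ce=cv2.connectedComponentsWithStats((g>v-18).astype(np.uint8),connectivity=4)
    i=l[px[1]-y0,px[0]-x0];return ce[i]+[x0,y0],st[i],v
kt=blob(T,(274,176,297,202),(286,189));ks=blob(S,(256,232,290,262),(275,245))
print(kt,ks)
A=ray("top",(220+340/4,135+85/4),10);B=ray("top",(220+228/4,135+487/4),10);D=ray("top",(220+38/4,135+430/4),10)
print("base",A,B,D,np.linalg.norm(A-B),np.linalg.norm(B-D))
yaw=np.arctan2(*(B-A)[1::-1])
ct=np.array([(125,213),(197,237),(153,348),(85,328)])/4+[220,135]
cs=np.array([(514-384,43),(602-384,70),(584-384,126),(497-384,95)])/2.6+[185,175]
kT=ray("top",kt[0],73.7);kS=ray("side",ks[0],73.7);cT=ray("top",ct.mean(0),101.3);cS=ray("side",cs.mean(0),101.3)
print("key",kT,kS,"cass",cT,cS,"yaw",yaw)
k=(kT+kS)/2;c=(cT+cS)/2;v=(k-c)[:2]
y2=np.arctan2(v[1],v[0])-np.arctan2(59,-57.5);print("dist",np.hypot(*v),np.hypot(57.5,59),"yaw2",(y2+np.pi)%(2*np.pi)-np.pi)
for Y in (yaw,y2):
    F=frame(Y);print("C from key",k-F@[-27,59,30],"from cass",c-F@[35,0,45])
E
```

```text
(array([285.91441441, 188.67117117]), array([  4,   4,  17,  19, 222], dtype=int32), 133) (array([274.47574627, 242.16977612]), array([  4,   0,  30,  24, 536], dtype=int32), 122)
base [ 621.35266336 -102.82832878   10.        ] [372.65211801 -37.23518436  10.        ] [404.30337452  78.58340436  10.        ] 257.20501910761413 120.06559678132632
key [530.39311355 -52.18444865  73.7       ] [535.54507963 -46.33222534  73.7       ] cass [487.05092514  18.89531744 101.3       ] [492.68967861  12.3327217  101.3       ] yaw 2.883721369665026
dist 77.88407251839384 82.38476800962664 yaw2 2.955475390323838
C from key [516.44758878  16.11664541  49.96918763] from cass [513.92681404   9.26927161  50.00644879]
C from key [511.80320861  14.76395389  49.96918763] from cass [514.31978207  11.01026864  50.00644879]
```

```bash
python3 - <<'E'
from h import *
ct=np.array([(125,213),(197,237),(153,348),(85,328)])/4+[220,135]-.4
cs=np.array([(514-384,43),(602-384,70),(584-384,126),(497-384,95)])/2.6+[185,175]-.3
F=frame(2.88)
for n,c,k in (("top",ct.mean(0),(285.9,188.7)),("side",cs.mean(0),(272.4,246.6))):
    k=ray(n,k,73.7);c=ray(n,c,101.3);print(n,"key",k,"C key",k-F@[-27,59,30],"C cass",c-F@[35,0,45])
C=np.array([515,13.5,50.])
Rg=np.column_stack([F[:,0],-F[:,1],-F[:,2]]);s=sense();R0=s["tool_rot"]
print("turn",R.from_matrix(R0.T@Rg).as_rotvec(degrees=True))
for z in(110,60):
    p=C+F@[-38,26.5,z];print(z,p,R0.T@(p-s["position"]))
E
```

```text
top key [530.32481803 -52.15188037  73.7       ] C key [514.04670853  13.28413185  49.96918763] C cass [511.97064695  13.38205084  50.00644879]
side key [531.29765297 -55.30173677  73.7       ] C key [515.01954347  10.13427545  49.96918763] C cass [516.20424694   6.62303542  50.00644879]
turn [ 0.21956407 11.99378545 -2.63997035]
110 [566.14388355 -27.62593033 149.69559183] [-547.9291666  -404.47858119   68.85154605]
60 [556.10196394 -24.93743102 100.78821179] [-537.54699652 -404.90893004  117.75988219]
```

Estimate: chute_mark ≈ (514.5, 12, 50), uphill yaw ≈ 2.88. I'll move above the dock with the jaws along dock y, the tool tilted square to the chute and the fingers about 65 mm apart.

>>> move_arm([
  [-0.548,-0.405,0.02,0.2,12,-2.64,-0.02],
  [-0.548,-0.405,0.02,0.2,12,-2.64,-0.02],
  [-0.548,-0.405,0.02,0.2,12,-2.64,-0.02],
  [-0.548,-0.405,0.02,0.2,12,-2.64,-0.02],
  [-0.548,-0.405,0.02,0.2,12,-2.64,-0.02],
  [-0.548,-0.405,0.02,0.2,12,-2.64,-0.02],
  [-0.548,-0.405,0.02,0.2,12,-2.64,-0.02],
  [-0.548,-0.405,0.02,0.2,12,-2.64,-0.02],
  [-0.548,-0.405,0.02,0.2,12,-2.64,-0.02],
  [-0.548,-0.405,0.02,0.2,12,-2.64,-0.02],
])

```text
t: 1.1
position: [456.8, 122.5, 203.9]
tool_rot: [[-0.945, 0.259, -0.201], [0.253, 0.966, 0.055], [0.208, 0.001, -0.978]]
ft_force: [0.8, 0.4, -0.2]
opening: 47.4
```

```bash
cat >>h.py <<'E'
C=np.array([514.5,12,50.]);F=frame(2.88);Rg=np.column_stack([F[:,0],-F[:,1],-F[:,2]])
def goal(x,y,z):
    s=sense();R0=s["tool_rot"]
    print("inc",(R0.T@(C+F@[x,y,z]-s["position"])).round(1),"turn",R.from_matrix(R0.T@Rg).as_rotvec(degrees=True).round(2),"now in chute",(F.T@(s["position"]-C)).round(1),s["ft_force"].round(1),s["opening"])
E
python3 -c "
from h import *
goal(-38,26.5,90)"
```

```text
inc [-152.5 -118.3   42.8] turn [ 0.08 -0.02 -0.  ] now in chute [114.5 -91.8 133. ] [ 0.8  0.4 -0.2] 47.3733994149497
```

>>> move_arm([
  [-0.152,-0.118,0.043,0,0,0,-0.02],
  [-0.152,-0.118,0.043,0,0,0,-0.02],
  [-0.152,-0.118,0.043,0,0,0,-0.02],
  [-0.152,-0.118,0.043,0,0,0,-0.02],
  [-0.152,-0.118,0.043,0,0,0,-0.02],
  [-0.152,-0.118,0.043,0,0,0,-0.02],
  [-0.152,-0.118,0.043,0,0,0,-0.02],
  [-0.152,-0.118,0.043,0,0,0,-0.02],
])

```text
t: 1.9
position: [560.3, -24.7, 130.9]
tool_rot: [[-0.945, 0.257, -0.2], [0.252, 0.966, 0.055], [0.207, 0.002, -0.978]]
ft_force: [-0.3, -0.1, 0.2]
opening: 47.2
```

```bash
python3 - <<'E'
from h import *
goal(-38,26.5,45)
a=cv2.cvtColor(capture("top"),cv2.COLOR_RGB2BGR)[130:260,215:315]; b=cv2.cvtColor(capture("side"),cv2.COLOR_RGB2BGR)[120:290,190:345]
a=cv2.resize(a,None,fx=3.8,fy=3.8,interpolation=cv2.INTER_CUBIC);b=cv2.resize(b,None,fx=2.6,fy=2.6,interpolation=cv2.INTER_CUBIC)
c=np.zeros((500,790,3),np.uint8);c[:a.shape[0],:a.shape[1]]=a;c[:b.shape[0],384:384+b.shape[1]]=b[:,:406]
cv2.imwrite("pics/c2.png",c)
E
```

```text
inc [-2.3 -3.  45.3] turn [0.07 0.04 0.08] now in chute [-35.7  23.6  90.3] [-0.3 -0.1  0.2] 47.21950892802907
```

View pics/c2.png

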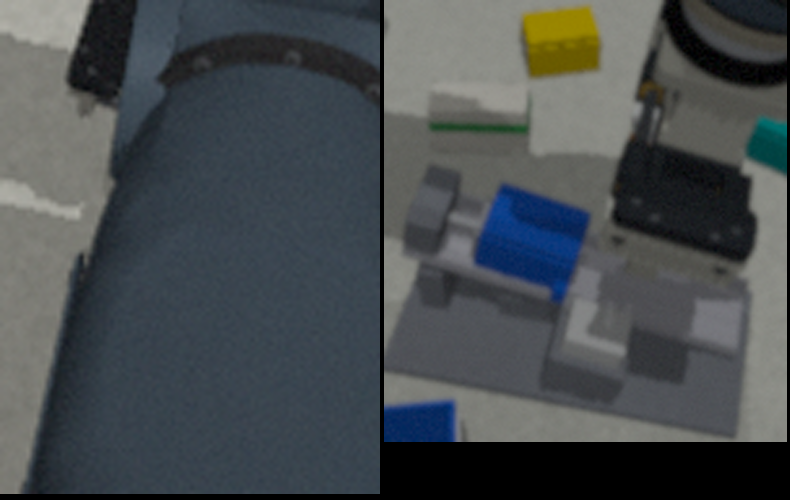

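The top view is blocked by the arm. In side, the dark gripper block hangs around (680,210) in the crop. I'll project the expected fingertips to see which blob is which.

```bash
python3 - <<'E'
from h import *
s=sense()
im=cv2.cvtColor(capture("side"),cv2.COLOR_RGB2BGR)[110:290,195:345]
im=cv2.resize(im,None,fx=3.3,fy=3.3,interpolation=cv2.INTER_CUBIC);im=cv2.convertScaleAbs(im,alpha=1.5,beta=15)
def dot(P,col): 
    q=(proj("side",P)-[195,110]+.5)*3.3;cv2.circle(im,tuple(int(v) for v in q),3,col,-1)
Rt=s["tool_rot"];p=s["position"]
for y in(-32.5,32.5):
    for z,col in((0,(0,0,255)),(-60,(0,255,255))): dot(p+Rt@[0,y,z],col)
for d in((-48,42),(-48,76),(-6,76),(-6,42)): dot(C+F@[d[0],d[1],30],(0,255,0))
for d in((0,-24),(0,24),(70,24),(70,-24)): dot(C+F@[d[0],d[1],45],(255,0,255))
for d in((-130,-25),(-130,25)): dot(C+F@[d[0],d[1],0],(255,255,0))
cv2.imwrite("pics/c3.png",im)
E
```

```text
(no output)
```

View pics/c3.png

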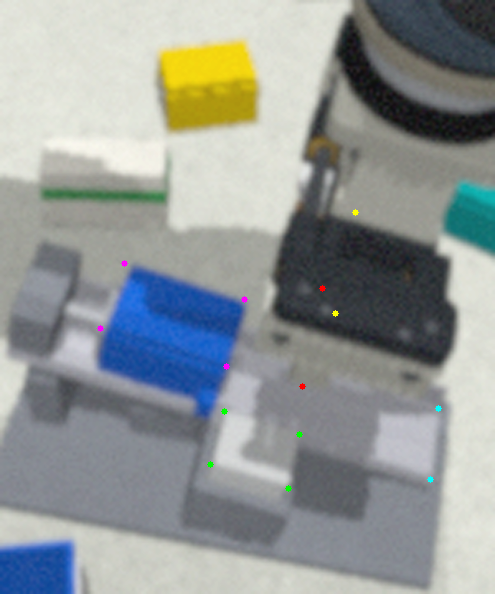

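```bash
python3 - <<'E'
from h import *
s=sense();Rt=s["tool_rot"];p=s["position"];print(s["t"],p,s["qvel"].round(3))
for x in(-37.5,37.5):
  for y in (-94,94):
    for z in(-84,-120): print(x,y,z,((proj("side",p+Rt@[x,y,z])-[195,110]+.5)*3.3).round())
h=s["position"]; print("tips y in chute",(F.T@(p-C)).round(1))
E
```

```text
2.05 [560.39634795 -24.93904192 130.800572  ] [-0.004  0.004 -0.004 -0.001 -0.    -0.   ]
-37.5 -94 -84 [419. 420.]
-37.5 -94 -120 [451. 370.]
-37.5 94 -84 [458. 118.]
-37.5 94 -120 [484.  64.]
37.5 -94 -84 [240. 366.]
37.5 -94 -120 [260. 312.]
37.5 94 -84 [315.  74.]
37.5 94 -120 [335.  18.]
tips y in chute [-35.9  23.8  90.2]
```

The fingers are hidden behind the gripper body in side. The body outline is close to where I'd expect it, and the projected key corners match the image. So I'll go down by kinematics and force.

>>> move_arm([
  [-0.002,-0.003,0,0,0,0,-0.02],
  [-0.002,-0.003,0.02,0,0,0,-0.02],
  [-0.002,-0.003,0.04,0,0,0,-0.02],
  [-0.002,-0.003,0.048,0,0,0,-0.02],
  [-0.002,-0.003,0.052,0,0,0,-0.02],
  [-0.002,-0.003,0.052,0,0,0,-0.02],
  [-0.002,-0.003,0.052,0,0,0,-0.02],
])

```text
t: 2.75
position: [551.7, -26.3, 79.7]
tool_rot: [[-0.945, 0.259, -0.199], [0.253, 0.966, 0.055], [0.207, 0.001, -0.978]]
ft_force: [-0.4, -0.7, 0.4]
opening: 47.3
```

```bash
python3 - <<'E'
from h import *
goal(-38,26.5,30)
im=cv2.cvtColor(capture("side"),cv2.COLOR_RGB2BGR)[150:290,195:345]
im=cv2.resize(im,None,fx=4,fy=4,interpolation=cv2.INTER_CUBIC);im=cv2.convertScaleAbs(im,alpha=1.6,beta=15)
cv2.imwrite("pics/c4.png",im)
E
```

```text
inc [0.7 0.8 8.6] turn [0.08 0.07 0.01] now in chute [-38.7  27.3  38.6] [-0.4 -0.7  0.4] 47.34782346301817
```

View pics/c4.png

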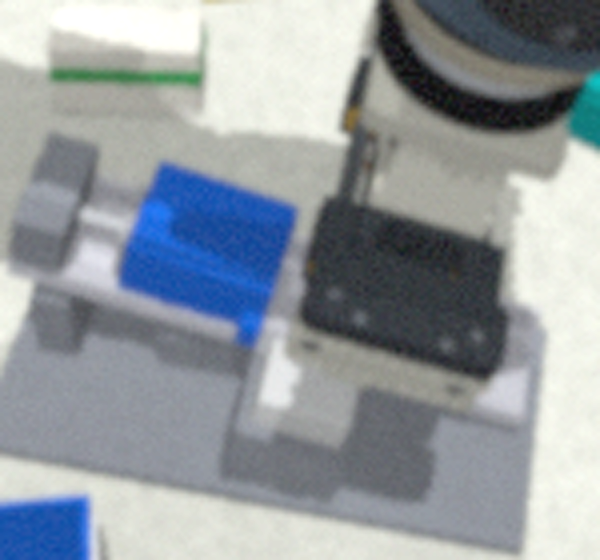

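The cassette is still parked and the bystanders haven't been touched. The body hides the fingers above the key at crop (300,390). Next I'll creep down until I feel the key.

>>> move_arm([
  [0,0,0.003,0,0,0,-0.02],
  [0,0,0.006,0,0,0,-0.02],
  [0,0,0.008,0,0,0,-0.02],
  [0,0,0.009,0,0,0,-0.02],
  [0,0,0.009,0,0,0,-0.02],
])

```text
t: 3.3
position: [549.3, -25.7, 70.2]
tool_rot: [[-0.945, 0.259, -0.201], [0.253, 0.966, 0.055], [0.208, 0.001, -0.978]]
ft_force: [-0.0, -0.8, 1.3]
opening: 47.4
```

>>> move_arm([
  [0,0,0.001,0,0,0,-0.02],
  [0,0,0.002,0,0,0,-0.02],
  [0,0,0.003,0,0,0,-0.02],
  [0,0,0.003,0,0,0,-0.02],
])

```text
t: 3.7
position: [548.8, -25.5, 67.2]
tool_rot: [[-0.945, 0.259, -0.2], [0.253, 0.966, 0.055], [0.208, 0.001, -0.978]]
ft_force: [0.6, -0.4, 2.9]
opening: 47.3
```

A force of 2.9 N matches the key spring at about 4 mm pressed, and the other finger is in the channel. Press on.

>>> move_arm([
  [0,0,0.003,0,0,0,-0.02],
  [0,0,0.006,0,0,0,-0.02],
  [0,0,0.007,0,0,0,-0.02],
  [0,0,0.0075,0,0,0,-0.02],
  [0,0,0.0075,0,0,0,-0.02],
  [0,0,0.0075,0,0,0,-0.02],
])

```text
t: 4.3
position: [547.5, -25.2, 60.0]
tool_rot: [[-0.945, 0.259, -0.2], [0.253, 0.966, 0.055], [0.207, 0.001, -0.978]]
ft_force: [3.3, -0.2, 2.5]
opening: 47.6
```

```bash
python3 - <<'E'
from h import *
goal(-38,26.5,18);print(sense()["wrist_torque"])
im=cv2.cvtColor(capture("side"),cv2.COLOR_RGB2BGR)[150:290,195:345]
im=cv2.resize(im,None,fx=4,fy=4,interpolation=cv2.INTER_CUBIC);im=cv2.convertScaleAbs(im,alpha=1.6,beta=15)
cv2.imwrite("pics/c5.png",im)
E
```

```text
inc [0.5 0.9 0.4] turn [0.08 0.04 0.01] now in chute [-38.5  27.4  18.4] [ 3.3 -0.2  2.5] 47.5662280547191
[-0.25508945 -0.40911749  0.03887319]
```

View pics/c5.png

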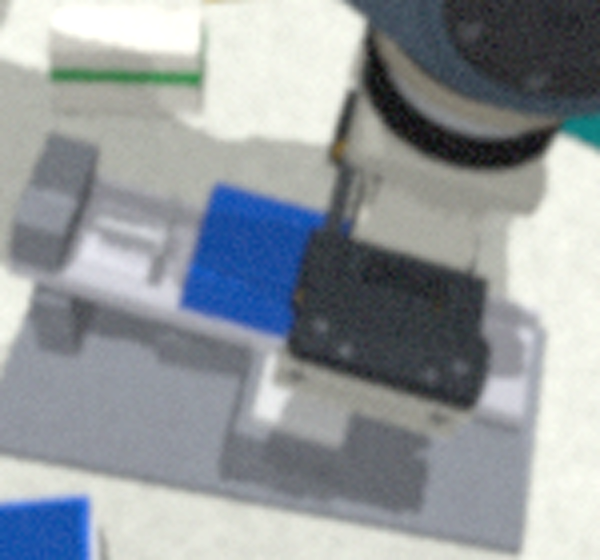

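The cassette is out by about 31 mm and stopped by the finger: its rear-left corner went from crop (122,255) to (183,305). Next I'll add a small extra push on the key, let it settle and read the force again.

>>> move_arm([
  [0,0,0.0005,0,0,0,-0.02],
  [0,0,0.0005,0,0,0,-0.02],
  [0,0,0.0005,0,0,0,-0.02],
  [0,0,0.0005,0,0,0,-0.02],
  [0,0,0.0005,0,0,0,-0.02],
  [0,0,0.0005,0,0,0,-0.02],
  [0,0,0.0005,0,0,0,-0.02],
  [0,0,0.0005,0,0,0,-0.02],
])

```text
t: 5.15
position: [547.4, -25.1, 59.6]
tool_rot: [[-0.945, 0.259, -0.2], [0.253, 0.966, 0.055], [0.207, 0.001, -0.978]]
ft_force: [3.2, -1.4, 5.3]
opening: 47.3
```

```bash
python3 - <<'E'
from h import *
goal(-38,26.5,18)
W=[]
for i in range(10):
    im=capture("side");s=sense();W.append(np.r_[s["ft_force"],s["wrist_torque"]])
    m=cv2.inRange(cv2.cvtColor(im,cv2.COLOR_RGB2HSV)[190:240,235:285],(105,150,40),(130,255,255));
    if i in(0,9):print(s["t"],cv2.moments(m,True)["m10"]/cv2.countNonZero(m),cv2.countNonZero(m))
print(np.mean(W,0).round(2),"in chute axes",(F.T@np.mean(W,0)[:3]).round(2))
E
```

```text
inc [ 0.5  0.8 -0. ] turn [0.08 0.03 0.01] now in chute [-38.5  27.3  18. ] [ 3.2 -1.4  5.3] 47.33152713473866
5.2 22.23820754716981 848
5.65 22.296948356807512 852
[ 3.35 -1.24  5.2  -0.29 -0.48  0.05] in chute axes [-2.4   0.34  5.82]
```

The cassette is still (mask centroid stable over 0.45 s). The force is about 5.8 N on the key axis, and a steady push comes downhill from the cassette. Handing in.

```bash
python3 -c "
from plant import *
print(sign_off())"
```

```text
the job is handed in; nothing more can be done
None
```

I pressed the eject key with one finger and kept it down, and the other finger stopped the popped-out cassette on the chute. I handed the job in at about 5.7 s, still holding both.

- **Key:** by the arm's position it is about 12 mm down, which is fully pressed. The force along the key's axis was 5.8 N, a little over its 4.5 N spring, so it is probably at its stop or carrying some friction. The force reading just after the press was lower and uneven, and it steadied after I pushed 0.5 mm further.
- **Cassette:** in the side view it sits about 31 mm out of its parked place. It stayed still over 0.45 s of pictures, with a steady downhill push of about 2.4 N on the gripper.
- **Bystanders:** the carton was in place in the last picture I viewed. The bottle was hidden and the bin only partly in frame, and I did not check either again. I felt no contact on the way in.
- **Limits of the checks:** the gripper hid the fingertips, so I judged their contact from position and force rather than by sight. The two cameras disagreed on the dock's position by a few mm (up to about 7 mm for the cassette); I used a value in between.

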